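# Seat a sample rack and snap its clamp shut

## Task

Using only the outside of the fingers, push the white five-tube rack along its lane on the aluminium loading dock until its far end rests against the blue stop, then push the red clamp handle past its dead point so that it snaps over into lock and its gate arm closes behind the rack. Pick nothing up and leave the other things on the bench where they are; finish clear of everything.

Things in the scene. Friction and masses are not known exactly. Their poses are not given: they have to be found in the camera images.
- dock: Fixed aluminium dock plate 290 x 215 x 12 mm on the bench (x -135..155, y -47..168 in its frame). Origin: at bench level on the lane's centre line, under the near face of the seated rack. Its x runs along the lane to the stop, y left to the clamp, z up. Lane floor 12 mm up, 30 mm wide between grey rails 6 mm thick (x -90..125, tops 28 mm up).
- stop (a point): Middle of the lane-side face of the blue stop block, 35 mm above the bench; in the dock's frame x = 120, y = 0. The block is 50 mm wide, 14 mm thick, its top 57 mm above the bench. The seated rack's far end rests on this face.
- rack: Loose white rack, about 0.22 kg, with five lilac-capped tubes fixed in it: 120 mm long (its x, along the lane), 26 wide, walls 62 high, caps up to 83 above its underside; flat closed ends. Origin: centre of its underside. It starts in the lane 35 to 70 mm short of the stop; seated, its origin is at x = 60 mm in the dock's frame. Slides with 1 to 3 N.
- clamp (a joint): Clamp lever's angle about its upright pivot, rad: 0 = open (start), growing anticlockwise seen from above to 1.57 = locked, at its end stop. Over-centre spring: before the dead point at 0.95 it pushes back towards open, with about 0.33 N m (3.5 N at the handle) fading to none near 0.95; beyond, it throws the lever to 1.57 and keeps it there with 0.3 N m.
- pivot (a point): Top of the clamp's pivot on its axis, 54 mm above the bench, in the dock's frame x = -7, y = 52 mm. From it a steel gate arm with black end, 66 mm long, 8 wide, 36..48 mm above the bench, points along the dock's -x when open, and along -y across the lane when locked, then 3 mm behind the seated rack. A yellow spring strut (65 mm high) joins it to a post 55 mm away along +x.
- handle_top (a point): Centre of the top of the red upright handle, 18 mm in diameter, 37..99 mm above the bench, 100 mm from the pivot's axis on a flat steel lever 12 mm wide. Seen from the pivot it lies 60 degrees anticlockwise from the dock's +x when open (over a red disc), 150 when locked (over a green one). To lock, push on the side of it that faces the stop, along its arc.
- redrack: Bystander: red grid rack 200 x 90 x 60 mm with lilac-capped tubes (tops 81 mm), to the right of the dock. Origin: centre of its underside.
- spare: Bystander: empty dark grey five-place rack 120 x 26 x 62 mm, standing left of the dock. Origin: centre of its underside.
- cup: Bystander: specimen jar with orange cap, 54 mm across, 66 mm high, by the dock's far left corner. Origin: centre of its underside.
- reagent: Bystander: white bottle with blue cap, 62 mm across, 150 mm high, beyond the stop. Origin: centre of its underside.
- marker: Bystander: white and blue marker pen 125 x 15 mm lying right of the dock. Origin: its middle, underside.
- pipette: Bystander: grey pipette lying on the bench at the right, about 275 mm long. Origin: on the bench under the joint of body and stem.
Not all that is in view belongs to the job. What is shaped like the rack but green is not meant.

How it is judged:
On the way, in this order (a step that is already met when the one before it is completed fails the run):
1. the rack is pushed home against the stop (within 5 mm) while the clamp is still open (x of rack in the frame of dock between 0.055 and 0.065 m and value of joint clamp below 0.5 rad), for 0.2 s.
2. the clamp has snapped over into lock with the rack home (x of rack in the frame of dock between 0.055 and 0.065 m and value of joint clamp above 1.5 rad), for 0.2 s.
At the end, for the whole second after the job is handed in: The rack stands flat at rest in its lane within 5 mm of its seated place against the stop, and the clamp lever is in lock (joint above 1.5 rad) (all of step 2 and linear speed of rack below 0.02 m/s and angle between rack's own z axis and vertical below 0.1 rad and z of rack in the frame of dock below 0.016 m and y of rack in the frame of dock between -0.005 and 0.005 m); the robot touches nothing.
It fails at once if the rack is lifted more than 8 mm off the lane floor (z of rack in the frame of dock above 0.02 m).
It fails at once if the rack is tipped by more than 0.2 rad (angle between rack's own z axis and vertical above 0.2 rad).
It fails at once if a bystander is moved or lifted by more than 25 mm (distance of any of redrack, spare, cup, reagent, marker, pipette from where it was at the start of the episode above 0.025 m).
It also fails if it takes over 48 s, if anything falls off the work surface, if the arm or the gripper's body presses on something with over 40 N, if the wrist force passes 120 N, or if a joint passes its speed limit or range.

## Robot

A 6-joint arm with a two-finger parallel gripper is mounted at the origin on the work surface. World frame = base frame: x ahead of the robot, y to its left, z up, the work surface at z = 0. Lengths are in m, angles in rad, forces in N, time in s.
With the tool pointing down it reaches from about 0.35 to 0.975 m from the base axis. Payload 4.9 kg.
Tool frame: the origin (TCP) lies between the finger pads; the fingertips stand 19 mm ahead of it and the grasp point (between the pads) is the TCP; z points along the fingers, y is the line along which they close (so a half turn about z gives the same grasp; the last joint's range is limited). The gripper opens to 85 mm and grips with 20 to 120 N. Pads are 22 mm wide; open, the fingers measure 114 mm over their backs; the gripper's body (76 mm by 85 mm) begins 54 mm behind the grasp point. The pads swing forward as they close: fully open they stand 13 mm farther back than shut.
Start: joints at [-0.119, 0.053, 1.613, -0, 1.476, -0.119], TCP at [0.625, 0, 0.25] pointing down, gripper open.
Joint ranges: [-3.01, 3.01], [-1.01, 2.22], [0.06, 2.58], [-1.02, 4.17], [0.09, 2.62], [-3.14, 3.14]. Speed limits (rad/s): [2.57, 2.57, 3.14, 3.14, 3.14, 3.14].

## Interface

Orientations are given as a rotation vector (axis times angle).
In Python, from station import ctrl gives the robot as it stands. The module is installed in compiled form; this text tells all that it offers.
- The arm moves only by the tool servo_tool, never from a script. Its argument "increments" is a list that holds one entry, the list of rows, each a list of 5 numbers: the finger opening in cm, from 0 to 8.54, then the shift along the tool's x, y, z in cm, then the turn about the tool's z in degrees. A call has 1 to 5 rows; each row is the pose to reach, as a shift and turn from the pose commanded when the call began, along the tool's axes at that moment; what a row does not reach only later rows make up. A row lasts 1/10 s, in which the tool goes at most 50 mm and 8.59 degrees, less where a joint would pass 70% of its speed; a pose out of reach is approached as far as the arm can. A call with a gripper value outside its range is refused whole. The fingers move at their own pace and stop on an object; "newtons" is the grip in N (left out, the last holds). Time passes only in rows, so rows that repeat a pose let the fingers close. It gives the time, the measured TCP pose, the force, the opening and the grip force at its end, in the units of the state.
- ctrl.get_obs(): the state, without advancing time (a new reading comes with each control period).
- ctrl.get_image(name): name is "scene" or "side" or "wrist"; returns a dict with "img" (420x560x3 uint8, red, green, blue), "fx", "fy", "cx", "cy" (pixels), "rvec" (rotation vector, rad) and "tvec" (3), from world to camera coordinates, as OpenCV has them; the wrist camera has in their place "mount" (4x4, takes a point from camera to tool coordinates, whose origin is the TCP and whose axes are the flange's). Camera axes: x right, y down, z forward; pixel columns grow to the right and rows downward; lengths in m; the calibration is good to about 2 mm. The wrist camera is an equidistant fisheye: a pixel r from the principal point sees the ray r / f radians off the axis. A picture is of the moment at which its call begins: read the wrist's pose just before it. There is no depth.
- ctrl.finish_job(): hands the job in; it is judged then, once.
The state is a dict: "t": time; "q": joint angles; "dq": joint speeds; "effort": joint torques, N m; "tool_pos": TCP position; "tool_rot": TCP orientation; "contact_force": force on the tool from outside, world axes, zero at the start; "wrist_torque": the same for the moment, N m; "opening": finger opening in m; "grip_force": force on a finger pad.
Only numpy, scipy, OpenCV 4.12 (cv2) and the standard library are available. Lean on these libraries where they do the work, as an engineer would, in place of code of your own. Each camera call takes 0.05 s, during which the arm holds its last target. There are 200 camera calls.

## Working session

There is one attempt and no reset: what is moved stays moved. The work goes in short steps, Python scripts to look and compute and a tool call to move; the robot and the scene stay as the last step left them, time stands still between calls to the robot, and variables do not carry over. Pictures are saved under pics/ and viewed, at most 10 in all, crops included, and the job is handed in when it is done.

Besides the shell and the picture viewer there is one more tool, called after "Request:" as name(argument=value, ...), one argument or row to a line, values as JSON. servo_tool: Moves the arm, as the interface text tells. Its arguments: {"type":"object","properties":{"increments":{"type":"array"},"newtons":{"type":"number"}},"required":["increments"]}

```bash
mkdir -p pics; cat > h.py <<'E'
import numpy as np,cv2,pickle
from station import ctrl
def snap(n,f):
    o=ctrl.get_obs(); d=ctrl.get_image(n); cv2.imwrite(f'pics/{f}.png',d['img'][:,:,::-1]); pickle.dump((o,d),open(f'pics/{f}.pkl','wb')); return d
def load(f): return pickle.load(open(f'pics/{f}.pkl','rb'))
def ray(d,u,v):
    R=cv2.Rodrigues(np.array(d['rvec'],float))[0]; t=np.array(d['tvec'],float).ravel()
    r=R.T@np.array([(u-d['cx'])/d['fx'],(v-d['cy'])/d['fy'],1]); return -R.T@t,r
def onz(d,u,v,z):
    c,r=ray(d,u,v); return c+r*(z-c[2])/r[2]
def proj(d,p): return cv2.projectPoints(np.array(p,float).reshape(-1,3),np.array(d['rvec'],float),np.array(d['tvec'],float),np.array([[d['fx'],0,d['cx']],[0,d['fy'],d['cy']],[0,0,1.]]),None)[0].reshape(-1,2)
E
python3 - <<'E'
from h import *
a=snap('scene','s0');b=snap('side','d0')
for d in(a,b):print(ray(d,280,210),d['fx'])
o=ctrl.get_obs();print(o['t'],o['tool_pos'],o['tool_rot'],o['opening'])
E
```

```text
(array([ 0.93084334, -0.71197184,  0.65774451]), array([-0.4569461 ,  0.63117004, -0.62683102])) 392.1349093527604
(array([0.32708769, 0.64682954, 0.99562561]), array([ 0.15562382, -0.65420304, -0.74037551])) 462.0244183262762
0.1 [6.24463000e-01 7.38410092e-05 2.49153372e-01] [-2.22035095e+00 -2.22039094e+00  1.81816682e-03] 0.08558193608773475
```

View pics/s0.png

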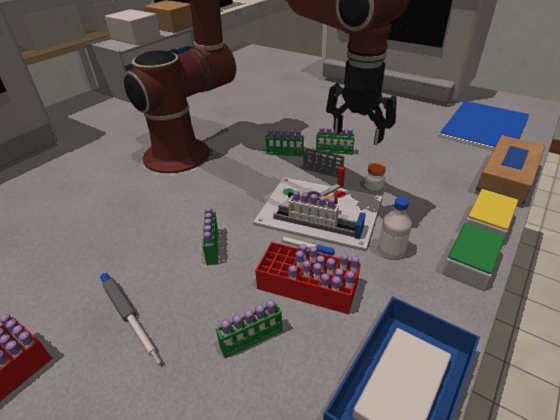

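View pics/d0.png

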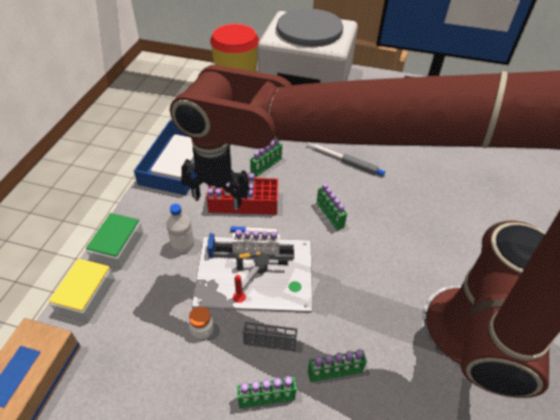

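The white rack sits in the dock at scene (317,208) and side (255,243). The green racks at scene (285,140), (335,140), (210,235) and (250,325) and the dark spare at (323,160) don't match: only the white one in the lane fits. I'll confirm it in an enlarged crop.

```bash
python3 - <<'E'
import cv2,numpy as np
b=cv2.imread('pics/d0.png')[222:322,185:325];a=cv2.imread('pics/s0.png')[160:260,245:385]
cv2.imwrite('pics/c0.png',np.vstack([cv2.resize(i,None,fx=4,fy=3 if 0 else 4,interpolation=cv2.INTER_CUBIC)[:, :] for i in (b,)]))
cv2.imwrite('pics/c1.png',cv2.resize(a,None,fx=4,fy=4,interpolation=cv2.INTER_CUBIC))
E
```

```text
(no output)
```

View pics/c0.png

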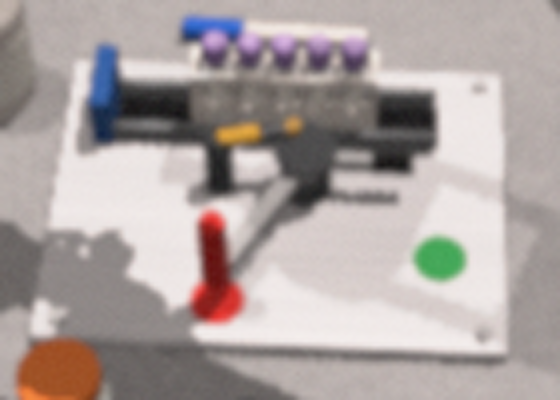

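View pics/c1.png

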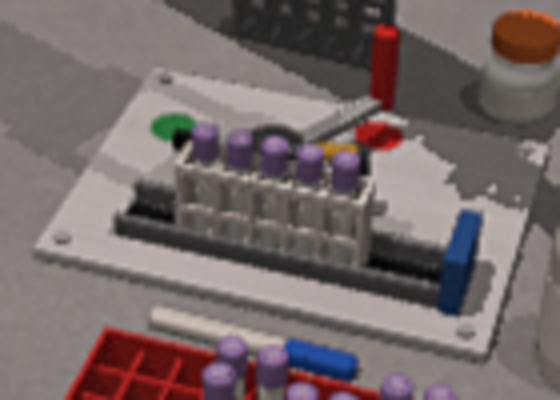

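The crops show the white five-tube rack in the lane (side px ~(256,243)), with the blue stop to its left (211,245), the red handle at (239,285) and the green disc at (295,286). Next I'll fit the dock pose.

```bash
cat >> h.py <<'E'
def fit(A,B):
    A=np.array(A);B=np.array(B);a=A-A.mean(0);b=B-B.mean(0)
    th=np.arctan2((a[:,0]*b[:,1]-a[:,1]*b[:,0]).sum(),(a*b).sum());c,s=np.cos(th),np.sin(th);R=np.array([[c,-s],[s,c]])
    t=B.mean(0)-R@A.mean(0);return th,R,t,(B-(A@R.T+t))
E
python3 - <<'E'
from h import *
S=load('s0')[1];D=load('d0')[1]
cs=lambda u,v:(245+(u-1.5)/4,160+(v-1.5)/4)
cd=lambda u,v:(185+(u-1.5)/4,222+(v-1.5)/4)
m=1e-3
sp=[((175,127),(-93.6,102)),((380,136),(43,138.6)),((35,255),(-135,-47)),((155,68),(-135,168)),((490,357),(155,-47))]
dp=[((440,258),(-93.6,102)),((217,301),(43,138.6)),((502,347),(-135,168)),((78,62),(155,-47)),((500,75),(-135,-47)),((33,335),(155,168))]
P=[];Q=[]
for c,d,L in((cs,S,sp),(cd,D,dp)):
    p=[onz(d,*c(*u),.012)[:2] for u,_ in L];q=[np.array(x)*m for _,x in L]
    th,R,t,r=fit(q,p);print(th,t,(r*1e3).round(1).tolist());P+=p;Q+=q
th,R,t,r=fit(Q,P);print('all',th,t)
def dock(w):return R.T@(w[:2]-t)*1e3
# rack caps rows z = .012+.083
for u in((205,133),(239,142),(275,148),(310,155),(346,162)):print('capS',dock(onz(S,*cs(*u),.092)).round(1))
for u in((215,40),(250,42),(283,42),(318,44),(354,46)):print('capD',dock(onz(D,*cd(*u),.092)).round(1))
print('handle',dock(onz(S,*cs(386,33),.099)),dock(onz(D,*cd(211,218),.099)))
w=lambda x,y:(R@(np.array([x,y])*m)+t).round(4)
for n,x in dict(stop=(120,0),pivot=(-7,52),h=(43,138.6),lock=(-93.6,102)).items():print(n,w(*x))
np.savez('dock',th=th,t=t)
E
```

```text
0.24495509953232827 [ 0.55063581 -0.06009076] [[-2.5, 2.9], [-1.3, 1.7], [3.1, -4.1], [0.6, 1.9], [0.1, -2.4]]
0.24389317716894804 [ 0.54742925 -0.06111259] [[-0.0, 0.5], [0.3, 0.4], [5.1, -2.7], [-3.0, 1.7], [-0.1, 1.9], [-2.2, -1.7]]
all 0.24489617775785155 [ 0.54892782 -0.06063781]
capS [-36.2   2.7]
capS [-13.9   0.6]
capS [8.4 1.7]
capS [30.1  1.7]
capS [52.1  1.9]
capD [51.  -2.3]
capD [28.7 -1.5]
capD [ 7.9 -2.4]
capD [-14.3  -1.6]
capD [-37.   -0.9]
handle [ 43.06915566 135.19060735] [ 42.1044438  136.76997066]
stop [ 0.6653 -0.0315]
pivot [ 0.5295 -0.0119]
h [0.557  0.0843]
lock [0.4334 0.0156]
```

Request:
servo_tool(
  increments=[
    [[0,-1.6,-3.3,1.5,8.5],[0,-3.3,-6.5,3,17],[0,-5,-9.8,5,25.5],[0,-6.6,-13,7,34],[0,-8.2,-16.3,9,42.5]],
  ],
)

```text
t: 0.6
tool_pos: [0.4604, -0.0823, 0.159]
tool_rot: [-2.879, -1.257, 0.001]
contact_force: [0.6, 0.3, -0.6]
opening: 0.0121
grip_force: 0.0
```

Request:
servo_tool(
  increments=[
    [[0,0,0,0,8.5],[0,0,0,0,17],[0,0,0,0,25.5],[0,0,0,0,33.5],[0,0,0,0,33.5]],
  ],
)

```text
t: 1.1
tool_pos: [0.4616, -0.0819, 0.1599]
tool_rot: [-3.118, -0.383, 0.001]
contact_force: [0.1, 0.2, 0.1]
opening: 0.0003
grip_force: 0.0
```

```bash
cat >> h.py <<'E'
from scipy.spatial.transform import Rotation as Ro
def state():
    z=np.load('dock.npz');th,t=float(z['th']),z['t'];o=ctrl.get_obs();c,s=np.cos(th),np.sin(th);R=np.array([[c,-s],[s,c]])
    p=np.array(o['tool_pos']);T=Ro.from_rotvec(o['tool_rot']).as_matrix()
    print('t',o['t'],'dock mm',(R.T@(p[:2]-t)*1e3).round(1),'z',round(p[2]*1e3,1),'toolx yaw rel dock deg',round(np.degrees(np.arctan2(T[1,0],T[0,0])-th),2),'tz',T[:,2].round(3),'F dock',(R.T@np.array(o['contact_force'])[:2]).round(2),'op',o['opening'])
E
python3 - <<'E'
from h import *
state()
d=snap('wrist','w0');print(np.array(d['mount']).round(3))
z=np.load('dock.npz');th,t=z['th'],z['t'];c,s=np.cos(th),np.sin(th);R=np.array([[c,-s],[s,c]])
S=load('s0')[1];print('cup',R.T@(onz(S,376,169,.066)[:2]-t),'reagent',R.T@(onz(S,402,203,.15)[:2]-t))
E
```

```text
t 1.1 dock mm [-89.9   0.5] z 159.9 toolx yaw rel dock deg -0.02 tz [-0.001  0.    -1.   ] F dock [0.18 0.12] op 0.0002998081448829189
[[ 0.    -0.948 -0.318  0.081]
 [ 1.     0.     0.    -0.   ]
 [-0.    -0.318  0.948 -0.124]
 [ 0.     0.     0.     1.   ]]
cup [0.12461899 0.21042101] reagent [ 0.21086531 -0.03483954]
```

View pics/w0.png

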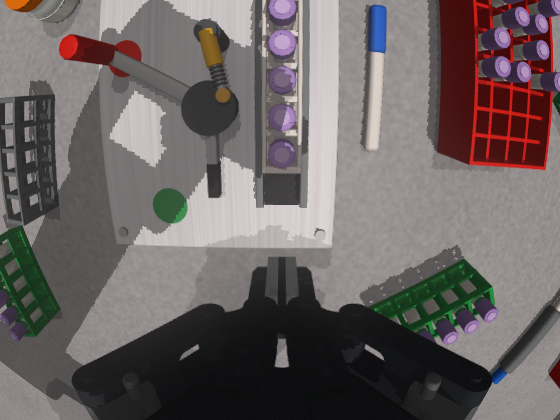

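The wrist view shows the closed fingers (u≈283) lined up with the rack lane (u≈283). The gate arm is open at (214,180) and the handle is at (75,48). Descending behind the rack.

Request:
servo_tool(
  increments=[
    [[0,0,0,3,0],[0,0,0,6,0],[0,0,0,8.5,0],[0,0,0,9.8,0],[0,0,0,9.8,0]],
  ],
)

```text
t: 1.65
tool_pos: [0.4604, -0.0814, 0.0602]
tool_rot: [-3.116, -0.385, 0.007]
contact_force: [-0.5, 0.3, -0.3]
opening: 0.0001
grip_force: 0.0
```

Request:
servo_tool(
  increments=[
    [[0,0.8,0,0,0],[0,1.6,0,0,0],[0,2.2,0,0,0],[0,2.7,0,0,0],[0,3.2,0,0,0]],
  ],
)

```text
t: 2.15
tool_pos: [0.4937, -0.0742, 0.0628]
tool_rot: [3.118, 0.383, 0.0]
contact_force: [-1.2, -0.9, 0.8]
opening: -0.0004
grip_force: 0.8
```

```bash
python3 -c "
from h import *
state()"
```

```text
t 2.15 dock mm [-56.9   0.2] z 62.8 toolx yaw rel dock deg -0.01 tz [ 0. -0. -1.] F dock [-1.43 -0.6 ] op -0.00042626767521233985
```

Request:
servo_tool(
  increments=[
    [[0,0.5,0,0,0],[0,1.0,0,0,0],[0,1.5,0,0,0],[0,2.0,0,0,0],[0,2.5,0,0,0]],
  ],
)

```text
t: 2.65
tool_pos: [0.5176, -0.0681, 0.0622]
tool_rot: [-3.118, -0.383, 0.0]
contact_force: [-2.6, -0.5, 1.3]
opening: -0.0001
grip_force: 0.8
```

Request:
servo_tool(
  increments=[
    [[0,0.4,0,0,0],[0,0.8,0,0,0],[0,1.1,0,0,0],[0,1.3,0,0,0],[0,1.5,0,0,0]],
  ],
)

```text
t: 3.15
tool_pos: [0.5319, -0.0645, 0.0622]
tool_rot: [-3.118, -0.383, 0.0]
contact_force: [-2.5, -0.4, -0.0]
opening: 0.0003
grip_force: 0.7
```

Request:
servo_tool(
  increments=[
    [[0,0.1,0,0,0],[0,0.2,0,0,0],[0,0.3,0,0,0],[0,0.3,0,0,0]],
  ],
)

```text
t: 3.55
tool_pos: [0.5349, -0.0638, 0.0623]
tool_rot: [-3.118, -0.383, -0.001]
contact_force: [-0.9, 0.7, 0.3]
opening: -0.0005
grip_force: 0.2
```

```bash
python3 -c "
from h import *
state()"
```

```text
t 3.55 dock mm [-14.4   0.3] z 62.3 toolx yaw rel dock deg -0.04 tz [ 0.  0. -1.] F dock [-0.66  0.88] op -0.00045620174809552925
```

Sliding force is about 2.5 N and the rack isn't at the stop yet, so I'll go on in small steps until the force rises.

Request:
servo_tool(
  increments=[
    [[0,0.1,0,0,0],[0,0.2,0,0,0],[0,0.3,0,0,0]],
  ],
)

```text
t: 3.85
tool_pos: [0.5351, -0.0637, 0.0623]
tool_rot: [3.118, 0.384, -0.013]
contact_force: [-16.6, -3.2, 11.8]
opening: 0.0001
grip_force: 8.2
```

Request:
servo_tool(
  increments=[
    [[0,0.1,0,0,0],[0,0.2,0,0,0]],
  ],
)

```text
t: 4.05
tool_pos: [0.5351, -0.0637, 0.0623]
tool_rot: [3.117, 0.384, -0.022]
contact_force: [-24.4, -5.8, 18.7]
opening: 0.0001
grip_force: 12.7
```

Hard contact at 25 N means the rack is seated. I'll back off and rise.

Request:
servo_tool(
  increments=[
    [[0,-0.5,0,0,0],[0,-0.8,0,0,0],[0,-1.5,0,0,0],[0,-2.5,0,0,0],[0,-3,0,0,0]],
  ],
)

```text
t: 4.55
tool_pos: [0.5095, -0.07, 0.062]
tool_rot: [-3.118, -0.383, 0.001]
contact_force: [-0.2, 0.3, -0.7]
opening: 0.0004
grip_force: 0.0
```

Request:
servo_tool(
  increments=[
    [[0,0,0,-3,0],[0,0,0,-6,0],[0,0,0,-9,0],[0,0,0,-11,0],[0,0,0,-11,0]],
  ],
)

```text
t: 5.05
tool_pos: [0.5124, -0.0705, 0.1762]
tool_rot: [3.115, 0.382, 0.011]
contact_force: [0.4, -0.4, 0.8]
opening: -0.0001
grip_force: 0.0
```

```bash
python3 - <<'E'
from h import *
state()
snap('side','d1');im=cv2.imread('pics/d1.png')[200:340,160:340];cv2.imwrite('pics/c2.png',cv2.resize(im,None,fx=4,fy=4,interpolation=cv2.INTER_CUBIC))
E
```

```text
t 5.05 dock mm [-37.8  -0.8] z 176.2 toolx yaw rel dock deg -0.04 tz [ 0.007 -0.002 -1.   ] F dock [ 0.31 -0.49] op -0.00010754126196106614
```

View pics/c2.png

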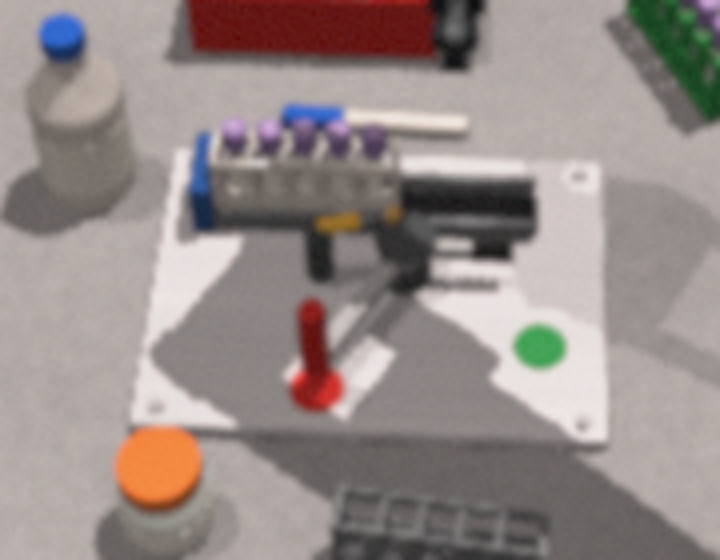

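The rack's end is on the blue stop (caps at crop (235..375,135), stop at (203,180)). The handle is still over the red disc (317,385). Now moving to the stop side of the handle.

Request:
servo_tool(
  increments=[
    [[0,2.4,-3,0,0],[0,4.8,-6,0,0],[0,7.2,-9,0,0],[0,9.6,-12,0,0],[0,11.8,-14.6,0,0]],
  ],
)

```text
t: 5.6
tool_pos: [0.5888, 0.102, 0.1695]
tool_rot: [-3.118, -0.384, 0.006]
contact_force: [-1.7, 0.5, 0.6]
opening: 0.0003
grip_force: 0.0
```

Request:
servo_tool(
  increments=[
    [[0,0,0,0,0],[0,0,0,3,0],[0,0,0,6,0],[0,0,0,9,0],[0,0,0,9.3,0]],
  ],
)

```text
t: 6.1
tool_pos: [0.5846, 0.0993, 0.0726]
tool_rot: [-3.118, -0.382, 0.019]
contact_force: [-1.3, -0.7, -0.5]
opening: -0.0002
grip_force: 0.0
```

```bash
python3 - <<'E'
from h import *
state()
snap('wrist','w1')
E
```

```text
t 6.1 dock mm [ 73.4 146.5] z 72.6 toolx yaw rel dock deg -0.06 tz [-0.012 -0.001 -1.   ] F dock [-1.47 -0.33] op -0.00021650864379501008
```

View pics/w1.png

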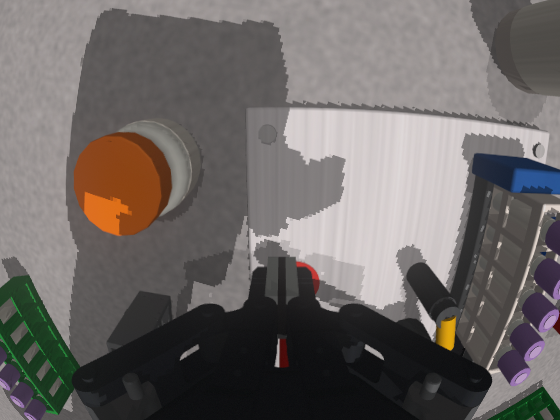

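The fingers stand on the stop side of the red handle, which shows just behind them at (283,350). Pushing toward dock -x.

Request:
servo_tool(
  increments=[
    [[0,-0.8,0,0,0],[0,-1.6,0,0,0],[0,-2.6,0,0,0],[0,-3.6,0,0,0],[0,-4.6,0,0,0]],
  ],
)

```text
t: 6.65
tool_pos: [0.5469, 0.0901, 0.0822]
tool_rot: [-3.117, -0.382, -0.013]
contact_force: [4.3, 3.9, 0.3]
opening: -0.0001
grip_force: 2.6
```

Request:
servo_tool(
  increments=[
    [[0,-1,0,0,0],[0,-2,0,0,0],[0,-3,0,0,0],[0,-4,0,0,0],[0,-4,0,0,0]],
  ],
)

```text
t: 7.15
tool_pos: [0.505, 0.0791, 0.0795]
tool_rot: [3.118, 0.383, -0.001]
contact_force: [0.4, 0.2, 0.0]
opening: -0.0001
grip_force: 0.6
```

```bash
python3 -c "
from h import *
state()"
```

```text
t 7.15 dock mm [ -8.7 146.2] z 79.5 toolx yaw rel dock deg -0.04 tz [-0.    -0.001 -1.   ] F dock [0.48 0.07] op -0.00010748494399168304
```

Request:
servo_tool(
  increments=[
    [[0,-1,0,0,0],[0,-2,0,0,0],[0,-3,0,0,0],[0,-3.6,0,0,0],[0,-3.6,0,0,0]],
  ],
)

```text
t: 7.65
tool_pos: [0.4699, 0.0707, 0.0789]
tool_rot: [-3.118, -0.382, 0.003]
contact_force: [0.7, -0.4, -0.3]
opening: -0.0003
grip_force: 0.0
```

```bash
python3 - <<'E'
from h import *
state()
snap('side','d2');im=cv2.imread('pics/d2.png')[200:340,160:340];cv2.imwrite('pics/c3.png',cv2.resize(im,None,fx=4,fy=4,interpolation=cv2.INTER_CUBIC))
E
```

```text
t 7.65 dock mm [-44.9 146.6] z 78.9 toolx yaw rel dock deg -0.05 tz [-0.002  0.    -1.   ] F dock [ 0.62 -0.57] op -0.0002880013792259516
```

View pics/c3.png

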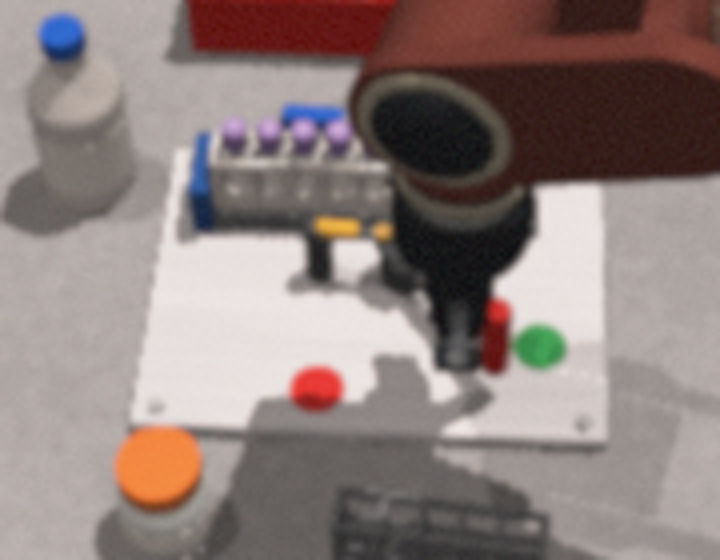

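The handle (crop (497,335)) is near the dead point but not yet over the green disc (540,346), so I'll push a little further.

Request:
servo_tool(
  increments=[
    [[0,-0.5,0,0,0],[0,-1,0,0,0],[0,-1.5,0,0,0],[0,-1.5,0,0,0]],
  ],
)

```text
t: 8.1
tool_pos: [0.4559, 0.0671, 0.0789]
tool_rot: [-3.118, -0.383, 0.001]
contact_force: [-0.1, -0.0, 0.3]
opening: -0.0004
grip_force: 0.0
```

```bash
python3 - <<'E'
from h import *
state()
z=np.load('dock.npz');th,t=z['th'],z['t'];c,s=np.cos(th),np.sin(th);R=np.array([[c,-s],[s,c]])
d0=load('d2')[1];d1=snap('side','d3')
for d in(d0,d1):
    h=cv2.cvtColor(d['img'],cv2.COLOR_RGB2HSV)[255:305,225:305]
    m=(((h[...,0]<6)|(h[...,0]>174))&(h[...,1]>170)&(h[...,2]>60)).astype(np.uint8)
    n,l,st,ce=cv2.connectedComponentsWithStats(m)
    for k in range(1,n):
        if st[k,4]>15:
            x,y,w,hh,a=st[k];u,v=225+x+w/2,255+y+2;q=R.T@(onz(d,u,v,.099)[:2]-t)*1e3
            print(st[k],q.round(1),'theta',np.arctan2(q[1]-52,q[0]+7)-np.pi/3)
E
```

```text
t 8.1 dock mm [-59.2 146.5] z 78.9 toolx yaw rel dock deg -0.04 tz [-0.001  0.    -1.   ] F dock [-0.07  0.01] op -0.00044636955867542765
[56 20  5 17 73] [-64.8 135. ] theta 1.1312460992323141
[ 9 38 11  9 79] [ 33.3 187.1] theta 0.23350754401040064
[68 10  6 17 66] [-93.9 105.8] theta 1.540234720448854
[ 9 38 11  9 78] [ 33.3 187.1] theta 0.23350754401040064
```

The lever is in lock (about 1.54–1.57 rad), having snapped ahead of the fingers. Retreating upward, then a final check.

Request:
servo_tool(
  increments=[
    [[0,1,0,0,0],[0,1.5,0,-3,0],[0,1.5,0,-7,0],[0,1.5,-2,-11,0],[0,1.5,-4,-14,0]],
  ],
)

```text
t: 8.65
tool_pos: [0.4631, 0.1101, 0.2226]
tool_rot: [3.118, 0.381, 0.006]
contact_force: [1.1, 0.7, 0.4]
opening: -0.0002
grip_force: 0.0
```

Request:
servo_tool(
  increments=[
    [[0,-2,-4,0,0],[0,-4,-8,0,0],[0,-5,-10,0,0],[0,-5,-10,0,0],[0,-5,-10,0,0]],
  ],
)

```text
t: 9.15
tool_pos: [0.3895, 0.1948, 0.2196]
tool_rot: [3.118, 0.385, 0.001]
contact_force: [-0.0, 0.6, -0.4]
opening: -0.0
grip_force: 0.0
```

```bash
python3 - <<'E'
from h import *
state()
snap('side','d4');snap('scene','s4')
a=cv2.imread('pics/d4.png')[200:340,160:340];b=cv2.imread('pics/s4.png')[130:270,230:410]
cv2.imwrite('pics/c4.png',np.hstack([cv2.resize(i,(400,311),interpolation=cv2.INTER_CUBIC) for i in(a,b)]))
E
```

```text
t 9.15 dock mm [-92.7 286.4] z 219.6 toolx yaw rel dock deg 0.03 tz [ 0.001 -0.    -1.   ] F dock [0.12 0.63] op -1.3028942052591154e-05
```

View pics/c4.png

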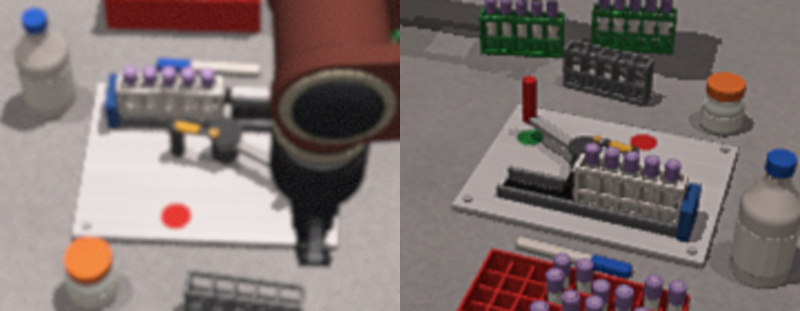

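The rack is on the stop (right panel (690,205)), the handle is over the green disc (530,120), and the bystanders haven't moved. The arm is clear.

```bash
python3 -c "
from station import ctrl
print(ctrl.finish_job())"
```

```text
the job is handed in; nothing more can be done
None
```

The job is handed in: the rack is pushed home against the stop, the clamp is in lock (handle over the green disc), nothing else was moved and the arm finished clear; the hand-in returned no verdict.

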